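Pack the orange-tipped tongs and click the case shut

TASK

Pack the orange-tipped tongs: take them off the cold griddle, set them down flat inside the open green utensil case without dropping them, then swing the lid over and press its far edge down past the spring clip until it clicks and stays shut. Leave the plain steel tongs, the bowl and the teapot where they are.

Things in the scene. Friction and masses are not known exactly. Their poses are not given: they have to be found in the camera images.
- case: Green plastic utensil case, an open box 120 (x) x 200 (y) x 45 mm high, walls and floor 5 mm thick (inside 110 x 190 mm, 40 mm deep), fixed firmly to the counter. Origin: centre of its underside, on the counter; z up. The lid is hinged along its -x long side (the side nearer the robot); the yellow spring clip stands at the middle of its +x long side.
- lid (a joint): Angle of the green lid about its hinge, rad: 0 = fully shut, flat on the case; it starts open at 1.55 to 1.8 and stops at 1.85, leaning back to the case's -x side. It stands there by friction, but let go above the clip it springs up to 1 rad or more (1 N at the far edge). Its lip meets the clip at about 0.1; left half pressed it may stick at 0.05 to 0.1, not shut; past the clip it stays under 0.02.
- lid_hinge (a point): Middle of the lid's hinge line: in the case's frame at x = -62 mm, y = 0, 47 mm above the counter. The hinge line runs along the case's y axis. The lid's panel is 126 mm from hinge to far edge, 200 mm along the hinge, 6 mm thick, with a white inlay on its outer face.
- lid_edge (a point): Middle of the lid's far edge, on its outer face (the upper face when shut), 127.5 mm from the hinge line and 4 mm to the outer side of it; 51 mm above the counter when shut. About 10 N (up to 15 N) straight down close to here pushes the lip past the clip.
- clip (a joint): How far the yellow spring clip at the middle of the case's +x side is pushed outwards, m: 0 = at rest, about 0.003 as the lid's lip passes; then it springs back (the click) and holds the lid. It is 56 mm wide, reaches 51 mm above the counter (no higher than the top of the shut lid) and sticks out to 80 mm from the case's origin.
- tongs_orange: Steel tongs, locked shut and rigid, with orange tips, 165 mm long (x from -83 to +83 mm), 26 mm wide (y) and 18 mm high, 0.09 to 0.16 kg. They lie flat on the griddle. Origin: centre of the underside; x along the tongs to the tips; z up. At the origin the two parallel arms are 26 mm apart over their outer faces, a good place to grip.
- tongs_plain: The same tongs but with bare steel tips, lying beside the orange-tipped ones on the griddle, about 110 mm away. Leave alone. Origin and axes as for the others.
- griddle: Square dark cast griddle, cold, 220 x 220 mm, its flat top 28 mm above the counter with a narrow rim 4 mm higher at the very edge; fixed. A bar handle sticks out 30 mm on its -x side. Origin: centre of its underside on the counter.
- bowl: Orange plastic bowl, 130 mm across, 55 mm high, loose. Origin: centre of its underside. Leave alone.
- teapot: Blue ceramic teapot, closed, about 190 mm long over spout and handle (y), 125 mm across, 115 mm high, loose. Origin: centre of its underside. Leave alone.
Things that resemble listed ones, but are neither listed nor needed, are in the scene too. What is shaped like the tongs_orange but blue is not meant.

How it is judged (in metres and radians):
On the way, in this order (a step that is already met when the one before it is completed fails the run):
1. the orange-tipped tongs lie flat in the case, let go (x of tongs_orange in the frame of case between -0.05 and 0.05 m and y of tongs_orange in the frame of case between -0.05 and 0.05 m and z of tongs_orange in the frame of case between -0.002 and 0.025 m and angle between tongs_orange's own x axis and vertical between 1.42 and 1.72 rad and contact force between tongs_orange and the fingers below 0.1 N and linear speed of tongs_orange below 0.05 m/s), for 0.2 s.
2. the lid is down past the clip, and the clip has sprung back (value of joint lid below 0.03 rad and value of joint clip below 0.002 m), for 0.2 s.
At the end, for the whole second after the job is handed in: The orange-tipped tongs lie at rest flat (within about 0.15 rad) inside the case, their middle within 50 mm of the case's middle along x and y and under 25 mm above the counter; the lid stays shut by itself (under 0.03 rad) with the clip sprung back (under 2 mm) (all of step 2 and x of tongs_orange in the frame of case between -0.05 and 0.05 m and y of tongs_orange in the frame of case between -0.05 and 0.05 m and z of tongs_orange in the frame of case between -0.002 and 0.025 m and angle between tongs_orange's own x axis and vertical between 1.42 and 1.72 rad and linear speed of tongs_orange below 0.02 m/s); the robot touches nothing.
It fails at once if the plain tongs moved by more than 40 mm (distance of tongs_plain from where it was at the start of the episode above 0.04 m).
It fails at once if the bowl moved by more than 40 mm (distance of bowl from where it was at the start of the episode above 0.04 m).
It fails at once if the teapot moved by more than 40 mm (distance of teapot from where it was at the start of the episode above 0.04 m).
It fails at once if the orange-tipped tongs dropped (falling free at over 0.9 m/s, a fall of about 40 mm) (contact force between tongs_orange and the fingers below 0.01 N and linear speed of tongs_orange above 0.9 m/s).
It also fails if it takes over 58 s, if anything falls off the work surface, if the arm or the gripper's body presses on something with over 40 N, if the wrist force passes 120 N, or if a joint passes its speed limit or range.

ROBOT

A 6-joint arm with a two-finger parallel gripper is mounted at the origin on the work surface. World frame = base frame: x ahead of the robot, y to its left, z up, the work surface at z = 0. Lengths are in mm, angles in degrees, forces in N, time in s.
With the tool pointing down it reaches from about 300 to 850 mm from the base axis. Payload 4.2 kg.
Tool frame: the origin (TCP) lies on the centre line of the jaws, within the pads' length; the fingertips stand 8 mm ahead of it and the grasp point (between the pads) lies 11 mm behind it; z points along the fingers, y is the line along which they close (so a half turn about z gives the same grasp; the last joint's range is limited). The gripper opens to 91 mm and grips with 3 to 60 N. Pads are 32 mm wide; open, the fingers measure 118 mm over their backs; the gripper's body (76 mm by 178 mm) begins 60 mm behind the grasp point.
Start: joints at [64.973, 18.312, 89.639, -0, 72.044, -1.146], TCP at [232.785, 525.789, 221.976] pointing down, gripper open.
Joint ranges: [-177.97, 177.97], [-48.28, 115.42], [12.27, 149.76], [-77.06, 257.06], [2.81, 150.46], [-146.56, 146.56]. Speed limits (degrees/s): [147.25, 147.25, 180, 180, 180, 180].

INTERFACE

Orientations are given as [roll, pitch, yaw] about the fixed x, y, z axes, in that order (R = Rz(yaw) Ry(pitch) Rx(roll)).
In Python, from workcell import telemetry, eyes, ticket gives the robot as it stands. The module is installed in compiled form; this text tells all that it offers.
- The arm moves only by the shell command python3 -m crank 'ROWS' [OPENING] [FORCE]. ROWS is JSON, a list of rows, each an object of numbers: "dx", "dy", "dz": the shift along the world's x, y, z normalised to -1 to 1, where 1 is 80 cm; "yaw": the turn about the world's z normalised to -1 to 1, where 1 is 5 degrees. A call has 1 to 10 rows; each row shifts and turns the commanded pose from where the row before left it; what a row does not reach is not made up. A row lasts 1/8 s, in which the tool goes at most 62.5 mm and 10.7 degrees, less where a joint would pass 70% of its speed; a pose out of reach is approached as far as the arm can. A call with a number of a shift or a turn outside -1 to 1 is refused whole. A call with a gripper value outside its range is refused whole. OPENING is the opening, from 0 (shut) to 1 (fully open), set as the call begins (- or left out, the last holds). The fingers move at their own pace and stop on an object; FORCE is the grip in N (left out, the last holds). Time passes only in rows, so rows that do not move let the fingers close. It gives the time, the measured TCP pose, the force, the opening and the grip force at its end, in the units of the state.
- telemetry.state(): the state, without advancing time (a new reading comes with each control period).
- eyes.grab_frame(name): name is "side" or "top" or "wrist"; returns the picture (384x512x3 uint8, red, green, blue); there is no depth.
- eyes.calibration(name): a dict with "camera_matrix" (3x3 intrinsics, pixels), "world_from_camera" (4x4, takes a point from camera to world coordinates). Camera axes: x right, y down, z forward; pixel columns grow to the right and rows downward; lengths in mm; the calibration is good to about 2 mm. A picture is of the moment at which its call begins: read the wrist's pose just before it. calibration takes no time and is no camera call; for the wrist camera it gives the pose at the moment of the call.
- ticket.job_done(): hands the job in; it is judged then, once.
The state is a dict: "time_s": time; "qpos": joint angles; "qvel": joint speeds; "effort": joint torques, N m; "ee_pos": TCP position; "ee_rot": TCP orientation; "force": force on the tool from outside, world axes, zero at the start; "torque": the same for the moment, N m; "gripper_width": finger opening in mm; "gripper_force": force on a finger pad.
Only numpy, scipy, OpenCV 4.12 (cv2) and the standard library are available. Lean on these libraries where they do the work, as an engineer would, in place of code of your own. Each camera call takes 0.05 s, during which the arm holds its last target. There are 200 camera calls.

## Working session

There is one attempt and no reset: what is moved stays moved. The work goes in short steps, Python scripts to look and compute and a shell command to move; the robot and the scene stay as the last step left them, time stands still between calls to the robot, and variables do not carry over. Pictures are saved under pics/ and viewed, at most 10 in all, crops included, and the job is handed in when it is done.

```bash
mkdir -p pics
cat > h.py <<'E'
import numpy as np, cv2
from workcell import telemetry, eyes, ticket
def grab(n,f):
    im=eyes.grab_frame(n); cv2.imwrite('pics/'+f,im[:,:,::-1]); return im
def plane(n,uv,z,cal=None):
    c=cal or eyes.calibration(n); K=np.array(c['camera_matrix']);T=np.array(c['world_from_camera'])
    d=T[:3,:3]@np.linalg.solve(K,[uv[0],uv[1],1.]); o=T[:3,3]
    return o+d*(z-o[2])/d[2]
def proj(n,p,cal=None):
    c=cal or eyes.calibration(n); K=np.array(c['camera_matrix']);T=np.array(c['world_from_camera'])
    q=K@(T[:3,:3].T@(np.array(p)-T[:3,3])); return q[:2]/q[2]
E
python3 - <<'E'
from h import *
np.set_printoptions(precision=1,suppress=True)
a=grab('top','top0.png');b=grab('side','side0.png')
cv2.imwrite('pics/a_side0.png',cv2.resize(b[:,:,::-1],(768,576)))
cv2.imwrite('pics/a_top0.png',cv2.resize(a[:,:,::-1],(768,576)))
for n in('top','side','wrist'):
    print(n,eyes.calibration(n))
print(telemetry.state())
E
```

```text
top {'camera_matrix': array([[480.7,   0. , 256. ],
       [  0. , 480.7, 188.7],
       [  0. ,   0. ,   1. ]]), 'world_from_camera': array([[  -0. ,   -1. ,    0.2,  260. ],
       [  -1. ,    0. ,    0. ,  -62.2],
       [  -0. ,   -0.2,   -1. , 1494.8],
       [   0. ,    0. ,    0. ,    1. ]])}
side {'camera_matrix': array([[371. ,   0. , 254.1],
       [  0. , 371. , 186. ],
       [  0. ,   0. ,   1. ]]), 'world_from_camera': array([[   0.9,   -0.4,    0.3,  171. ],
       [  -0.5,   -0.6,    0.6, -610.3],
       [  -0. ,   -0.7,   -0.7,  720.2],
       [   0. ,    0. ,    0. ,    1. ]])}
wrist {'camera_matrix': array([[283.5,   0. , 255.5],
       [  0. , 283.5, 191.1],
       [  0. ,   0. ,   1. ]]), 'world_from_camera': array([[  0.4,   0.9,   0.2, 171.6],
       [  0.9,  -0.4,  -0.1, 553.2],
       [ -0. ,   0.2,  -1. , 383.3],
       [  0. ,   0. ,   0. ,   1. ]])}
{'time_s': 0.1, 'qpos': array([65. , 18.3, 89.7, -0. , 72. , -1.1]), 'qvel': array([-0.1, -0.1, -0.1,  0.1,  0. ,  0. ]), 'effort': array([  0. , -41.3, -23.3,   0.1,   0. ,  -0. ]), 'ee_pos': array([232.6, 525.4, 221.2]), 'ee_rot': array([-179.9,    0. ,  156.1]), 'force': array([-0.2,  0.1, -0.1]), 'torque': array([0., 0., 0.]), 'gripper_force': 0.0, 'gripper_width': 91.37816740703795}
```

View pics/a_top0.png

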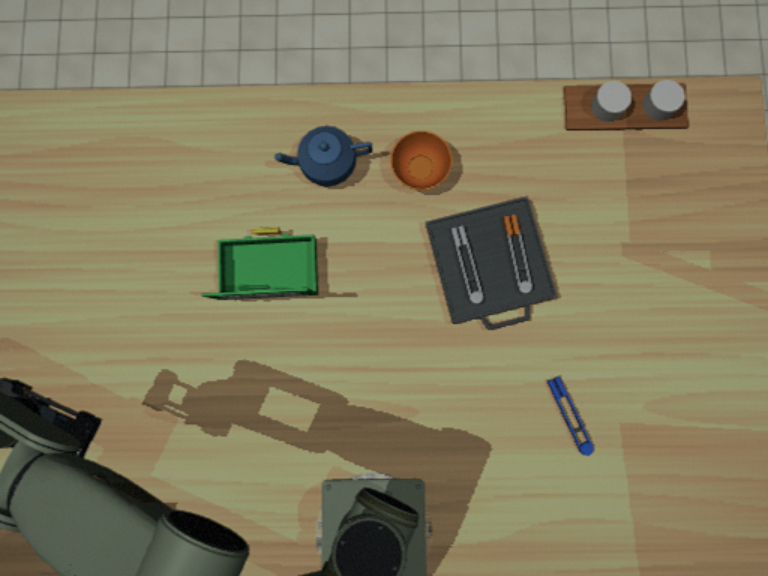

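View pics/a_side0.png

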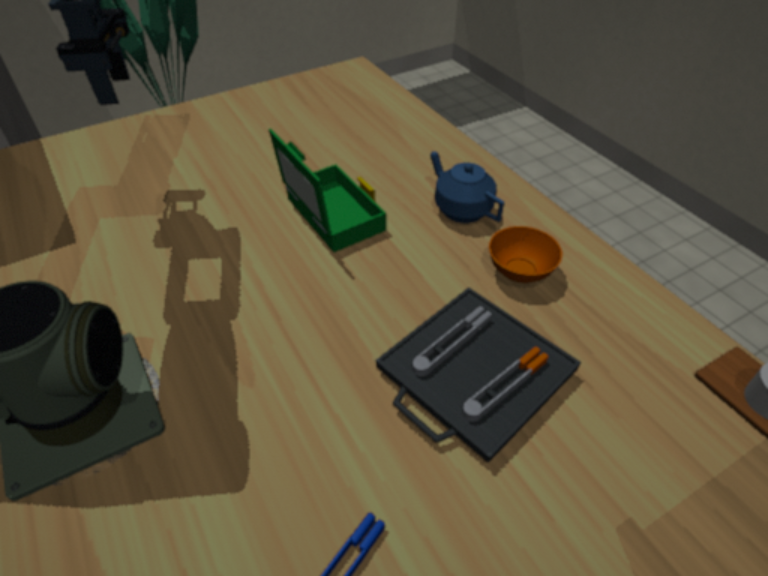

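The top view (768x576) shows the case at (268,267) with its clip at (265,231), the orange-tipped tongs from (511,217) to (525,288), and the plain ones at (468,265). The lid stands near vertical. The blue tongs at (570,415) are a decoy.

Run:
```python
from h import *
np.set_printoptions(precision=1,suppress=True)
im=cv2.imread('pics/top0.png'); hsv=cv2.cvtColor(im,cv2.COLOR_BGR2HSV)
def show(name,m):
    n,l,s,c=cv2.connectedComponentsWithStats(m.astype(np.uint8))
    for i in range(1,n):
        if s[i,4]>25: print(name,s[i],c[i],cv2.minAreaRect(np.argwhere(l==i)[:,::-1].astype(np.float32)))
    return l,s
H,S,V=[hsv[:,:,i].astype(int) for i in range(3)]
roi=np.zeros(H.shape,bool); roi[140:200,310:370]=1
l,s=show('orange',roi&(S>150)&(H<20)&(V>80))
l2,s2=show('steel',roi&(S<60)&(V>90))
roi2=np.zeros(H.shape,bool); roi2[140:215,125:220]=1
show('green',roi2&(H>50)&(H<75)&(S>120)); show('yellow',roi2&(H>22)&(H<32)&(S>180)&(V>90))
# tongs: orange tips + steel of same tongs
m=roi&(((S>150)&(H<20)&(V>80))|((S<60)&(V>80)))
m[:, :325]=0
pts=np.argwhere(m)[:,::-1].astype(np.float32); r=cv2.minAreaRect(pts); print(r)
P=np.array([plane('top',p,44)[:2] for p in pts],np.float32)
w=cv2.minAreaRect(P); print('tongs world',w); 
to=np.array([plane('top',p,44)[:2] for p in np.argwhere((l>0))[:,::-1]]).mean(0); print('tips',to)
for p in [(220,241),(316,236),(317,297),(220,299)]: print('rim',p,plane('top',np.array(p)/1.5,45))
cv2.imwrite('pics/crop.png',np.hstack([cv2.resize(im[130:210,120:225],None,fx=4,fy=4,interpolation=2),cv2.resize(im[130:210,310:375],None,fx=4,fy=4,interpolation=2)]))
```

```text
orange [336 143  11  14 101] [340.7 149.4] ((340.7235107421875, 149.505859375), (12.798896789550781, 8.785684585571289), 77.47119140625)
steel [338 155  17  40 172] [347.1 178.2] ((346.4052429199219, 175.0640869140625), (39.384456634521484, 8.92204475402832), 77.73522186279297)
steel [310 156  12  44 138] [315.  184.8] ((311.98846435546875, 178.45770263671875), (44.379127502441406, 8.858283996582031), 74.74488067626953)
green [ 135  156   77   43 2469] [177.8 177. ] ((172.43995666503906, 176.85903930664062), (40.58273696899414, 76.12039947509766), 88.18170166015625)
((351.35296630859375, 167.4117431640625), (52.872764587402344, 22.798349380493164), 75.96376037597656)
tongs world ((555.5775146484375, -320.5846252441406), (163.9625244140625, 69.52217864990234), 11.93576431274414)
tips [ 612.8 -291. ]
rim (220, 241) [586.2 310.2  45. ]
rim (316, 236) [593.7 111.1  45. ]
rim (317, 297) [466.6 108.4  45. ]
rim (220, 299) [465.1 307.   45. ]
```

View pics/crop.png

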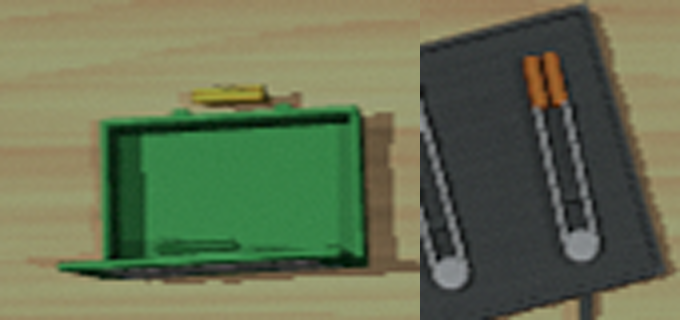

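```bash
cat >> h.py <<'E'
def tri(a,ua,b,ub):
    def ray(n,uv):
        o=np.array(eyes.calibration(n)['world_from_camera'])[:3,3]; d=plane(n,uv,0)-o; return o,d/np.linalg.norm(d)
    o1,d1=ray(a,ua);o2,d2=ray(b,ub)
    t=np.linalg.lstsq(np.c_[d1,-d2],o2-o1,rcond=None)[0]
    p,q=o1+t[0]*d1,o2+t[1]*d2; return (p+q)/2,np.linalg.norm(p-q)
E
python3 - <<'E'
from h import *
np.set_printoptions(precision=1,suppress=True)
tip=plane('top',(341.4,143),40);tail=plane('top',(350.2,196),40);print(tip,tail,(tip+tail)/2,np.linalg.norm(tip-tail),np.degrees(np.arctan2(*(tip-tail)[[1,0]])))
print('lidtop far',tri('top',(135,196.5),'side',(271/1.5,131/1.5)))
im=cv2.imread('pics/side0.png');cv2.imwrite('pics/crop2.png',cv2.resize(im[75:180,160:270],None,fx=5,fy=5,interpolation=2))
E
```

```text
[ 634.1 -294.4   40. ] [ 467.8 -314.8   40. ] [ 550.9 -304.6   40. ] 167.535385899774 6.991699049232689
lidtop far (array([457.5, 308.8, 166.9]), np.float64(2.498070802961291))
```

View pics/crop2.png

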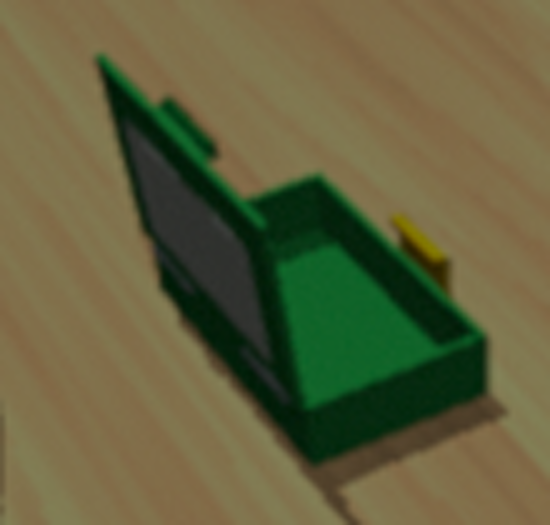

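```bash
python3 -m crank '[{"dz":0.07,"yaw":-1},{"dx":0.03,"dy":-0.05,"yaw":-1},{"dx":0.03,"dy":-0.06,"yaw":-1},{"dx":0.03,"dy":-0.06,"yaw":-1},{"dx":0.03,"dy":-0.06,"yaw":-1},{"dx":0.03,"dy":-0.06,"yaw":-1},{"dx":0.03,"dy":-0.06,"yaw":-1},{"dx":0.03,"dy":-0.06,"yaw":-1},{"dx":0.03,"dy":-0.06,"yaw":-1},{"dx":0.03,"dy":-0.06,"yaw":-1}]' 0.7 20
```

```text
validation failed for argument at $[0]...
```

The side crop shows the lid standing nearly upright, with its far top corner at crop (100,58), so it is at about 1.63 rad. The clip is at (420,250). The move was refused, so I'll try full rows.

```bash
python3 -m crank '[{"dx":0,"dy":0,"dz":0.07,"yaw":-1},{"dx":0.03,"dy":-0.05,"dz":0,"yaw":-1},{"dx":0.03,"dy":-0.06,"dz":0,"yaw":-1},{"dx":0.03,"dy":-0.06,"dz":0,"yaw":-1},{"dx":0.03,"dy":-0.06,"dz":0,"yaw":-1},{"dx":0.03,"dy":-0.06,"dz":0,"yaw":-1},{"dx":0.03,"dy":-0.06,"dz":0,"yaw":-1},{"dx":0.03,"dy":-0.06,"dz":0,"yaw":-1},{"dx":0.03,"dy":-0.06,"dz":0,"yaw":-1},{"dx":0.03,"dy":-0.06,"dz":0,"yaw":-1}]' 0.7 20
```

```text
time_s: 1.35
ee_pos: [449.1, 100.1, 277.8]
ee_rot: [-180.0, -0.0, 106.0]
force: [0.6, 1.0, -0.0]
gripper_width: 63.7
gripper_force: 0.0
```

```bash
python3 -m crank '[{"dx":0.013,"dy":-0.05,"dz":0,"yaw":-1},{"dx":0.013,"dy":-0.05,"dz":0,"yaw":-1},{"dx":0.013,"dy":-0.05,"dz":0,"yaw":-1},{"dx":0.013,"dy":-0.05,"dz":0,"yaw":-1},{"dx":0.013,"dy":-0.05,"dz":0,"yaw":-1},{"dx":0.013,"dy":-0.05,"dz":0,"yaw":-1},{"dx":0.013,"dy":-0.05,"dz":0,"yaw":-1},{"dx":0.013,"dy":-0.05,"dz":0,"yaw":-1},{"dx":0.013,"dy":-0.05,"dz":0,"yaw":-1},{"dx":0.013,"dy":-0.05,"dz":0,"yaw":-1}]'
python3 -m crank '[{"dx":0,"dy":0,"dz":-0.01,"yaw":-1},{"dx":0,"dy":0,"dz":-0.01,"yaw":-1},{"dx":0,"dy":0,"dz":-0.01,"yaw":-1},{"dx":0,"dy":0,"dz":-0.01,"yaw":-1},{"dx":0,"dy":0,"dz":-0.01,"yaw":-1},{"dx":0,"dy":0,"dz":-0.01,"yaw":-1},{"dx":0,"dy":0,"dz":-0.01,"yaw":-1},{"dx":0,"dy":0,"dz":-0.01,"yaw":-1},{"dx":0,"dy":0,"dz":-0.01,"yaw":-1},{"dx":0,"dy":0,"dz":0,"yaw":0}]'
python3 - <<'E'
from h import *
np.set_printoptions(precision=1,suppress=True)
cal=eyes.calibration('wrist'); im=grab('wrist','w1.png')
np.save('w1cal.npy',cal,allow_pickle=True)
hsv=cv2.cvtColor(im,cv2.COLOR_RGB2HSV);H,S,V=[hsv[:,:,i].astype(int) for i in range(3)]
def show(name,m,mn):
    n,l,s,c=cv2.connectedComponentsWithStats(m.astype(np.uint8))
    for i in range(1,n):
        if s[i,4]>mn: print(name,s[i],c[i],cv2.minAreaRect(np.array([plane('wrist',p,46,cal)[:2] for p in np.argwhere(l==i)[:,::-1]],np.float32)))
show('o',(S>150)&(H<20)&(V>80),200); show('s',(S<60)&(V>90),200)
print(telemetry.state()['ee_pos'])
E
```

```text
time_s: 2.6
ee_pos: [552.8, -299.5, 277.4]
ee_rot: [-179.9, -0.0, 55.9]
force: [1.0, -0.3, 0.4]
gripper_width: 63.9
gripper_force: 0.0
time_s: 3.85
ee_pos: [552.2, -297.9, 204.8]
ee_rot: [-179.9, 0.1, 11.2]
force: [-0.0, -0.5, -0.2]
gripper_width: 64.0
gripper_force: 0.0
o [ 64   0  79  15 830] [103.7   5.7] ((697.1473999023438, -113.13885498046875), (12.467544555664062, 77.99810791015625), 11.13124942779541)
o [248 107  11  39 352] [253.2 125.4] ((611.6510009765625, -282.56768798828125), (41.056739807128906, 10.262351036071777), 8.869665145874023)
o [262 107  10  39 365] [266.4 125.5] ((614.4794921875, -297.1682434082031), (40.88209533691406, 9.990925788879395), 11.495423316955566)
s [  107    74   197   163 16065] [202.5 147. ] ((561.0443115234375, -243.6004638671875), (183.73410034179688, 209.4978485107422), 13.506673812866211)
s [247 143  24  95 743] [257.9 197.1] ((539.0726928710938, -302.57965087890625), (113.01924133300781, 25.68860626220703), 9.78093147277832)
s [142 246  65  16 657] [173.4 253.2] ((441.794921875, -216.10528564453125), (20.141801834106445, 79.74076843261719), 9.969277381896973)
[ 552.5 -298.1  205.5]
```

View pics/w1.png

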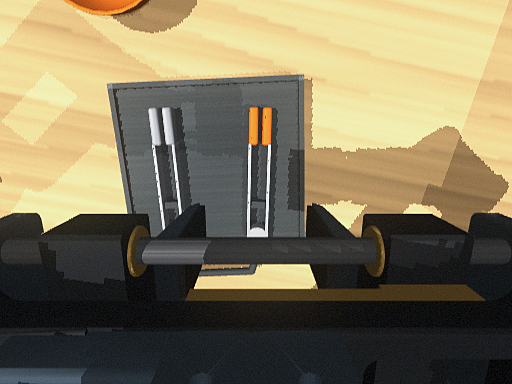

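The wrist view shows the orange tips at (253,125) and (266,125) between the fingers, and the plain tongs on the left at (165,170). The tongs centre is about (552,-300.5) at yaw 10°, which matches the top view, so I'll descend.

```bash
python3 -m crank '[{"dx":0,"dy":-0.003,"dz":-0.04,"yaw":-0.2},{"dx":0,"dy":0,"dz":-0.05,"yaw":0},{"dx":0,"dy":0,"dz":-0.05,"yaw":0},{"dx":0,"dy":0,"dz":-0.04,"yaw":0},{"dx":0,"dy":0,"dz":-0.02,"yaw":0},{"dx":0,"dy":0,"dz":-0.006,"yaw":0},{"dx":0,"dy":0,"dz":0,"yaw":0}]'
python3 -m crank '[{"dx":0,"dy":0,"dz":0,"yaw":0},{"dx":0,"dy":0,"dz":0,"yaw":0},{"dx":0,"dy":0,"dz":0,"yaw":0},{"dx":0,"dy":0,"dz":0,"yaw":0},{"dx":0,"dy":0,"dz":0,"yaw":0},{"dx":0,"dy":0,"dz":0,"yaw":0}]' 0 30
```

```text
time_s: 4.78
ee_pos: [553.5, -301.0, 42.1]
ee_rot: [179.9, -0.1, 10.1]
force: [0.3, 0.4, -0.2]
gripper_width: 63.6
gripper_force: 0.0
time_s: 5.52
ee_pos: [552.9, -300.7, 41.4]
ee_rot: [180.0, -0.0, 10.1]
force: [-0.1, 0.7, 2.2]
gripper_width: 25.6
gripper_force: 30.0
```

Grip is good at 25.6 mm and 30 N. Next I lift, then carry toward the case while turning.

```bash
python3 -m crank '[{"dx":0,"dy":0,"dz":0.03,"yaw":0},{"dx":0,"dy":0,"dz":0.06,"yaw":0},{"dx":0,"dy":0,"dz":0.06,"yaw":0},{"dx":0,"dy":0.04,"dz":0.06,"yaw":1},{"dx":0,"dy":0.05,"dz":0.04,"yaw":1},{"dx":0,"dy":0.05,"dz":0,"yaw":1},{"dx":0,"dy":0.05,"dz":0,"yaw":1},{"dx":0,"dy":0.05,"dz":0,"yaw":1},{"dx":0,"dy":0.05,"dz":0,"yaw":1},{"dx":0,"dy":0.05,"dz":0,"yaw":1}]'
python3 -m crank '[{"dx":0,"dy":0.05,"dz":0,"yaw":1},{"dx":0,"dy":0.05,"dz":0,"yaw":1},{"dx":0,"dy":0.05,"dz":0,"yaw":1},{"dx":0,"dy":0.05,"dz":0,"yaw":1},{"dx":0,"dy":0.02,"dz":0,"yaw":1},{"dx":0,"dy":0,"dz":0,"yaw":1},{"dx":0,"dy":0,"dz":0,"yaw":1},{"dx":0,"dy":0,"dz":0,"yaw":1},{"dx":0,"dy":0,"dz":0,"yaw":1},{"dx":0,"dy":0,"dz":0,"yaw":0}]'
python3 - <<'E'
from h import *
np.set_printoptions(precision=1,suppress=True)
cal=eyes.calibration('wrist'); np.save('w2cal.npy',cal,allow_pickle=True); im=grab('wrist','w2.png'); 
print(telemetry.state()['ee_pos'],telemetry.state()['ee_rot'])
E
```

```text
time_s: 6.78
ee_pos: [552.4, -27.3, 240.8]
ee_rot: [-180.0, 0.0, 45.3]
force: [-0.0, -0.1, -0.8]
gripper_width: 25.7
gripper_force: 30.0
time_s: 8.02
ee_pos: [552.5, 147.3, 240.7]
ee_rot: [-180.0, 0.0, 90.1]
force: [-0.3, -0.5, -0.6]
gripper_width: 25.6
gripper_force: 30.0
[552.6 147.3 240.8] [-180.    0.   90.]
```

View pics/w2.png

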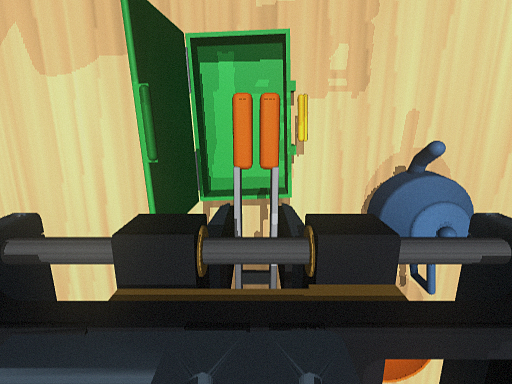

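The wrist view shows the case rim corners at (187,34), (290,30) and (292,198), the clip at (303,117), the lid at left, and the tongs held straight.

Run:
```python
from h import *
np.set_printoptions(precision=1,suppress=True)
cal=np.load('w2cal.npy',allow_pickle=True).item()
for p in [(187,34),(290,30),(292,198),(203,200)]: print(p,plane('wrist',p,45,cal))
for p in [(298,94),(308,94),(298,141),(308,141)]: print('clip',p,plane('wrist',p,51,cal))
for z in(228,236): print('tips',plane('wrist',(243,94),z,cal),plane('wrist',(269,94),z,cal))
```

```text
(187, 34) [473.6 311.6  45. ]
(290, 30) [591.3 315.8  45. ]
(292, 198) [599.9 117.4  45. ]
(203, 200) [483.4 114.5  45. ]
clip (298, 94) [602.2 246.   51. ]
clip (308, 94) [613.9 246.   51. ]
clip (298, 141) [604.2 191.4  51. ]
clip (308, 141) [616.4 191.4  51. ]
tips [545.2 230.3 228. ] [560.4 230.4 228. ]
tips [545.5 229.6 236. ] [560.1 229.6 236. ]
```

The case centre is about (536,215) at yaw 2.4°. The held tips also project to where they should be, so the wrist view is trustworthy. I'll nudge the lid back with the gripper body first, to make room for it.

```bash
python3 -m crank '[{"dx":0.018,"dy":0.04,"dz":0,"yaw":0.5},{"dx":0,"dy":0.046,"dz":0,"yaw":0},{"dx":0,"dy":0,"dz":-0.05,"yaw":0},{"dx":0,"dy":0,"dz":-0.06,"yaw":0},{"dx":0,"dy":0,"dz":-0.06,"yaw":0},{"dx":0,"dy":0,"dz":-0.04,"yaw":0},{"dx":0,"dy":0,"dz":0,"yaw":0}]'
python3 -m crank '[{"dx":-0.01,"dy":0,"dz":0,"yaw":0},{"dx":-0.01,"dy":0,"dz":0,"yaw":0},{"dx":-0.005,"dy":0,"dz":0,"yaw":0},{"dx":-0.005,"dy":0,"dz":0,"yaw":0}]'
```

```text
time_s: 8.95
ee_pos: [565.2, 215.5, 70.5]
ee_rot: [-179.6, 0.1, 92.6]
force: [-0.4, -0.4, -1.5]
gripper_width: 25.9
gripper_force: 30.0
time_s: 9.45
ee_pos: [543.1, 216.3, 74.0]
ee_rot: [179.9, -0.0, 92.6]
force: [1.1, -0.3, -1.0]
gripper_width: 25.8
gripper_force: 30.0
```

```bash
python3 -m crank '[{"dx":-0.003,"dy":0,"dz":0,"yaw":0},{"dx":0.01,"dy":0,"dz":0,"yaw":0},{"dx":0.01,"dy":0,"dz":-0.02,"yaw":0},{"dx":0,"dy":0,"dz":-0.03,"yaw":0},{"dx":0,"dy":0,"dz":-0.012,"yaw":0},{"dx":0,"dy":0,"dz":-0.004,"yaw":0},{"dx":0,"dy":0,"dz":0,"yaw":0}]'
```

```text
time_s: 10.32
ee_pos: [557.1, 216.3, 20.4]
ee_rot: [180.0, -0.0, 92.6]
force: [0.5, 0.2, 0.1]
gripper_width: 25.8
gripper_force: 30.0
```

```bash
python3 -m crank '[{"dx":0,"dy":0,"dz":-0.002,"yaw":0},{"dx":0,"dy":0,"dz":-0.001,"yaw":0}]'
python3 -m crank '[{"dx":0,"dy":0,"dz":0,"yaw":0},{"dx":0,"dy":0,"dz":0,"yaw":0},{"dx":0,"dy":0,"dz":0,"yaw":0},{"dx":0,"dy":0,"dz":0,"yaw":0}]' 0.38 30
```

```text
time_s: 10.58
ee_pos: [557.1, 216.3, 18.5]
ee_rot: [179.9, -0.0, 92.6]
force: [-0.2, 0.2, -1.2]
gripper_width: 25.6
gripper_force: 30.0
time_s: 11.08
ee_pos: [556.8, 216.2, 18.1]
ee_rot: [180.0, -0.0, 92.6]
force: [-0.8, 0.4, 0.0]
gripper_width: 34.5
gripper_force: 0.0
```

```bash
python3 -m crank '[{"dx":0,"dy":0,"dz":0.01,"yaw":0},{"dx":0.005,"dy":0,"dz":0.03,"yaw":0},{"dx":0,"dy":0,"dz":0.06,"yaw":0},{"dx":0,"dy":0,"dz":0.06,"yaw":0},{"dx":0,"dy":0,"dz":0.06,"yaw":0},{"dx":0,"dy":0,"dz":0.04,"yaw":0},{"dx":0,"dy":-0.07,"dz":0,"yaw":0},{"dx":0,"dy":-0.05,"dz":0,"yaw":0},{"dx":0,"dy":0,"dz":0,"yaw":0}]'
python3 - <<'E'
from h import *
np.set_printoptions(precision=1,suppress=True)
cal=eyes.calibration('wrist'); np.save('w3cal.npy',cal,allow_pickle=True); im=grab('wrist','w3.png'); 
print(telemetry.state()['ee_pos'],telemetry.state()['ee_rot'])
E
```

```text
time_s: 12.2
ee_pos: [560.7, 118.0, 226.8]
ee_rot: [179.9, 0.0, 92.4]
force: [1.1, 0.3, -0.3]
gripper_width: 34.9
gripper_force: 0.0
[560.8 119.4 226.6] [179.9  -0.   92.5]
```

View pics/w3.png

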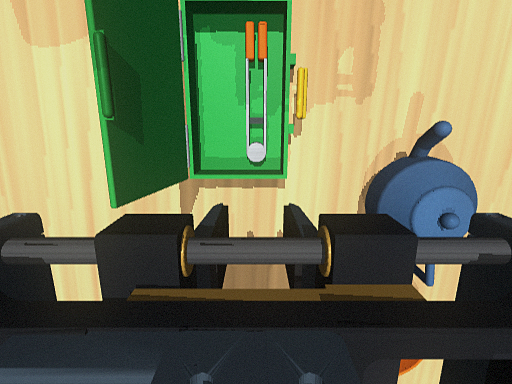

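The tongs lie flat in the case, from (256,25) to (256,160), and the lid leans back on the left. Next I go behind the lid with the fingers shut.

```bash
python3 -m crank '[{"dx":-0.065,"dy":0.04,"dz":0,"yaw":0},{"dx":-0.065,"dy":0.04,"dz":0,"yaw":0},{"dx":-0.065,"dy":0.034,"dz":0,"yaw":0},{"dx":0,"dy":0,"dz":-0.05,"yaw":0},{"dx":0,"dy":0,"dz":-0.06,"yaw":0},{"dx":0,"dy":0,"dz":-0.03,"yaw":0},{"dx":0,"dy":0,"dz":0,"yaw":0}]' 0 30
```

```text
time_s: 13.12
ee_pos: [403.4, 211.8, 112.7]
ee_rot: [-179.8, 0.1, 92.7]
force: [-0.8, 0.1, 0.9]
gripper_width: 0.2
gripper_force: 0.0
```

```bash
python3 -m crank '[{"dx":0.03,"dy":0.001,"dz":0,"yaw":0},{"dx":0.03,"dy":0.001,"dz":0,"yaw":0},{"dx":0.03,"dy":0.001,"dz":0,"yaw":0},{"dx":0.03,"dy":0.001,"dz":0,"yaw":0},{"dx":0.03,"dy":0.001,"dz":0,"yaw":0}]'
python3 -m crank '[{"dx":0.025,"dy":0.001,"dz":0.005,"yaw":0},{"dx":0.025,"dy":0.001,"dz":0.005,"yaw":0},{"dx":0.0,"dy":0,"dz":0,"yaw":0}]'
python3 -c "
from h import *
grab('side','s1.png')
im=cv2.imread('pics/s1.png');cv2.imwrite('pics/s1c.png',cv2.resize(im[50:190,130:290],None,fx=3.5,fy=3.5,interpolation=2))"
```

```text
time_s: 13.75
ee_pos: [525.7, 216.3, 115.6]
ee_rot: [179.9, -0.1, 92.6]
force: [-1.3, 0.2, 0.6]
gripper_width: 0.5
gripper_force: 0.6
time_s: 14.12
ee_pos: [566.7, 218.0, 123.7]
ee_rot: [179.8, -0.1, 92.6]
force: [-0.2, -0.5, 0.7]
gripper_width: 0.3
gripper_force: 0.1
```

View pics/s1c.png

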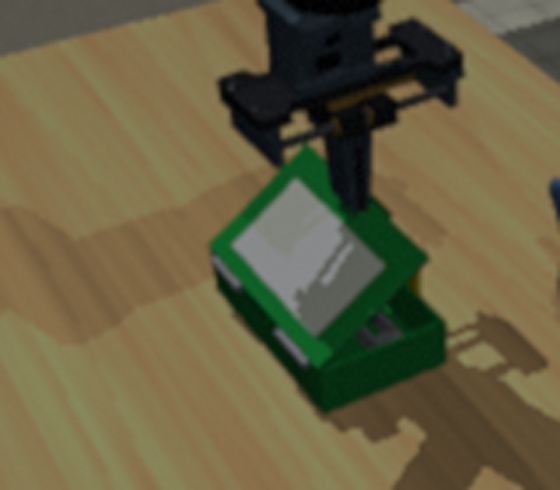

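The fingertips are on the lid's outer face near its edge, at crop (350,205), and the lid is at about 35°. I follow it down.

```bash
python3 -m crank '[{"dx":0,"dy":0,"dz":-0.02,"yaw":0},{"dx":0.005,"dy":0,"dz":-0.02,"yaw":0},{"dx":0.008,"dy":0,"dz":-0.015,"yaw":0},{"dx":0.008,"dy":0,"dz":-0.01,"yaw":0},{"dx":0.004,"dy":0,"dz":-0.005,"yaw":0},{"dx":0,"dy":0,"dz":0,"yaw":0}]'
```

```text
time_s: 14.92
ee_pos: [584.8, 216.8, 65.2]
ee_rot: [-179.9, 0.0, 92.6]
force: [0.8, 0.1, -0.2]
gripper_width: 0.4
gripper_force: 0.0
```

```bash
python3 -m crank '[{"dx":0.002,"dy":0,"dz":-0.003,"yaw":0},{"dx":0,"dy":0,"dz":-0.002,"yaw":0},{"dx":0,"dy":0,"dz":0,"yaw":0}]'; python3 -m crank '[{"dx":0,"dy":0,"dz":-0.002,"yaw":0},{"dx":0,"dy":0,"dz":-0.002,"yaw":0},{"dx":0,"dy":0,"dz":0,"yaw":0}]'
```

```text
time_s: 15.3
ee_pos: [586.8, 217.0, 61.7]
ee_rot: [179.9, 0.0, 92.6]
force: [-0.4, 0.4, -0.6]
gripper_width: 0.2
gripper_force: 0.0
time_s: 15.68
ee_pos: [586.8, 217.0, 58.8]
ee_rot: [179.9, -0.0, 92.6]
force: [1.4, -0.7, 1.0]
gripper_width: 0.3
gripper_force: 0.4
```

```bash
python3 -m crank '[{"dx":0,"dy":0,"dz":-0.003,"yaw":0},{"dx":0,"dy":0,"dz":0,"yaw":0}]'
python3 -c "
from h import *
grab('side','s2.png')
im=cv2.imread('pics/s2.png');cv2.imwrite('pics/s2c.png',cv2.resize(im[50:190,130:290],None,fx=3.5,fy=3.5,interpolation=2))"
```

```text
time_s: 15.92
ee_pos: [586.8, 217.0, 56.5]
ee_rot: [179.9, -0.0, 92.6]
force: [0.8, -0.5, 1.4]
gripper_width: 0.5
gripper_force: 0.9
```

View pics/s2c.png

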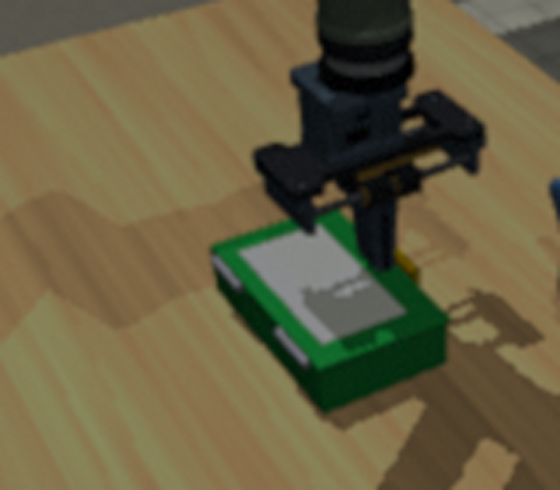

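The lid is down almost flat under the fingers, at crop (380,260), but the force is only 1.4 N. I keep pressing in small steps.

```bash
for i in 1; do python3 -m crank '[{"dx":0,"dy":0,"dz":-0.002,"yaw":0},{"dx":0,"dy":0,"dz":0,"yaw":0}]'; python3 -m crank '[{"dx":0,"dy":0,"dz":-0.002,"yaw":0},{"dx":0,"dy":0,"dz":0,"yaw":0}]';  python3 -m crank '[{"dx":0,"dy":0,"dz":-0.002,"yaw":0},{"dx":0,"dy":0,"dz":0,"yaw":0}]'; done
```

```text
time_s: 16.23
ee_pos: [586.8, 217.1, 55.0]
ee_rot: [179.9, -0.0, 92.6]
force: [1.5, -1.2, 1.9]
gripper_width: 0.2
gripper_force: 1.3
time_s: 16.48
ee_pos: [586.8, 217.1, 53.4]
ee_rot: [179.9, -0.0, 92.6]
force: [2.6, -1.2, 3.3]
gripper_width: 0.3
gripper_force: 1.7
time_s: 16.73
ee_pos: [586.8, 217.0, 53.2]
ee_rot: [179.9, -0.0, 92.6]
force: [-0.1, -0.6, 11.8]
gripper_width: 0.3
gripper_force: 5.7
```

```bash
python3 -m crank '[{"dx":0,"dy":0,"dz":-0.001,"yaw":0},{"dx":0,"dy":0,"dz":0,"yaw":0}]'; python3 -m crank '[{"dx":0,"dy":0,"dz":-0.001,"yaw":0},{"dx":0,"dy":0,"dz":0,"yaw":0}]'
```

```text
time_s: 16.98
ee_pos: [586.8, 217.1, 53.2]
ee_rot: [179.9, -0.0, 92.6]
force: [-2.1, -2.5, 15.9]
gripper_width: 0.9
gripper_force: 7.6
time_s: 17.23
ee_pos: [586.8, 217.1, 53.1]
ee_rot: [179.9, -0.0, 92.6]
force: [-3.4, -1.6, 19.1]
gripper_width: 0.6
gripper_force: 9.6
```

```bash
python3 -m crank '[{"dx":0,"dy":0,"dz":0.02,"yaw":0},{"dx":0,"dy":0,"dz":0.05,"yaw":0},{"dx":0,"dy":-0.06,"dz":0.05,"yaw":0},{"dx":0,"dy":-0.07,"dz":0.04,"yaw":0},{"dx":0,"dy":0,"dz":0,"yaw":0}]'
python3 -c "
from h import *
grab('side','s3.png'); w=grab('wrist','w4.png')[:,:,::-1]
im=cv2.imread('pics/s3.png');a=cv2.resize(im[90:180,160:270],(400,327),interpolation=2);b=cv2.resize(w[0:250,50:430],(400,263));cv2.imwrite('pics/s3c.png',np.vstack([a,b]))"
```

```text
time_s: 17.85
ee_pos: [586.9, 112.1, 179.3]
ee_rot: [179.8, -0.0, 92.4]
force: [0.5, 0.8, -0.5]
gripper_width: 0.6
gripper_force: 0.0
```

View pics/s3c.png

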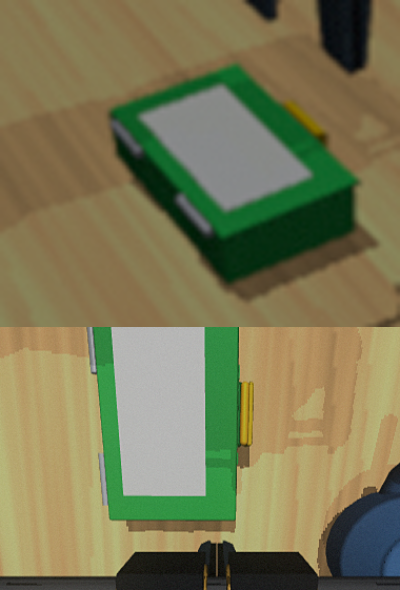

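The lid stays down after the fingers leave. Its near corners are at (357,183) and (217,236) in the side crop, and (237,520) and (110,519) in the wrist crop. I check that it is flat by comparing their heights.

```bash
python3 -c "
from h import *
np.set_printoptions(precision=1,suppress=True)
print('far',tri('wrist',(275,183.5),'side',(258.2,140.4)),'hinge',tri('wrist',(154.5,182.5),'side',(219.7,155)))
print(proj('side',(604,118,51)),proj('side',(604,118,60)))
for z in (51,60): print(z,plane('wrist',(275,183.5),z),plane('wrist',(154.5,182.5),z), plane('side',(258.2,140.4),z))
"
```

```text
far (array([604.4, 119.8,  45.7]), np.float64(2.6629481870568834)) hinge (array([478. , 115.7,  48. ]), np.float64(2.6137878144632976))
[258.8 139.2] [258.8 136.8]
51 [605.2 120.3  51. ] [480.2 115.8  51. ] [599.7 114.3  51. ]
60 [604.5 122.3  60. ] [483.5 117.8  60. ] [593.9 104.6  60. ]
```

```bash
python3 -m crank '[{"dx":0,"dy":0,"dz":0.03,"yaw":0},{"dx":0,"dy":0,"dz":0,"yaw":0},{"dx":0,"dy":0,"dz":0,"yaw":0},{"dx":0,"dy":0,"dz":0,"yaw":0}]'; python3 -c "
from h import *
print(ticket.job_done())"
```

```text
time_s: 18.45
ee_pos: [585.7, 115.1, 199.5]
ee_rot: [-179.9, 0.0, 92.7]
force: [-0.4, -0.0, 0.8]
gripper_width: 0.3
gripper_force: 0.0
the job is handed in; nothing more can be done
None
```

I set the orange-tipped tongs flat in the case and pressed the lid to a hard stop at about 19 N; it stayed flat after release. I did not see the click itself, and handed the job in at about 18.5 s with no verdict returned.

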